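# Load the curing box, zero its peak pointer and start the cure

### The job

Stand the little terracotta head on its wooden plinth upright inside the open curing box, setting it down rather than dropping it, let go, and then shut the lid fully. Next, on the sloping control panel, turn the peak pointer's knob anticlockwise all the way back to its zero stop, and after that push the start lever right over to its other end. Leave everything else on the bench where it is, and let go of everything at the end.

Things in the scene. Friction and masses are not known exactly. Their poses are not given: they have to be found in the camera images.
- head: The piece to cure: egg-shaped terracotta head with nose and ears, on a neck and a square pale-wood plinth; loose, 105-210 g, the only piece with a plinth. Plinth 44 x 44 x 18 mm; neck 22 mm thick, up to 28 mm height; head round, 42 mm across at 40 to 54 mm height; 72 mm tall in all. Origin: centre of the plinth's underside, z up, nose to -x. Grip it round the head at 47 mm height.
- curing_box: Fixed grey metal box, open at the top, louvres in front, 160 (x) x 180 (y) x 90 (z) mm, walls and floor 5 mm. Origin: centre of its underside; inner floor 5 mm, rim 90 mm above it. Its front (-x) looks to the robot within 12 degrees; the lid is hinged on the far (+x) rim. Stands left or right of the middle, the control panel on the other side.
- lid (a joint): Angle of the curing box's lid, rad: 0 = shut, flat on the rim; 1.57 = upright; limit 1.9. Starts open at 1.47 to 1.78. A stiff hinge: the lid stays wherever it is left; 3 to 4 N at its free edge moves it.
- lid_hinge (a point): Point on the lid's hinge line: middle of the box's far rim, at the lid's underside. Axes turn with the lid (those of the box when shut): the aluminium plate, 180 mm wide (y), 8 mm thick (0 to +8 mm in z), runs 160 mm from here along -x; z is out of the smooth outer (upper) face, which looks away from the robot when the lid stands open.
- lid_lip (a point): Middle of the outer face of the black lip, 24 x 110 x 12 mm, at the lid's free edge; the lip spans 158 to 182 mm from the hinge. Axes as lid_hinge.
- panel: Fixed white control panel, 280 mm wide (y), 170 mm up the slope (x), 45 mm thick, on a dark steel stand. Origin: middle of its face, 100 mm above the bench. z: out of the face, leaning 30 degrees from vertical towards the robot; x: up the slope, away from the robot; y: left. It carries the peak pointer's knob at x 0, y +75 mm and the start lever at x 0, y -75 mm.
- peak_knob (a joint): Angle of the peak pointer's knob, rad: 0 = at its zero stop; grows clockwise as seen facing the panel; far stop 3.4. Starts at 1.1 to 2.3. Friction 0.05 N m, no spring: it stays where it is left.
- knob_grip (a point): Grip point on the black peak knob's axis, 33 mm above the face. Skirt 52 mm across, up to 10 mm above the face; bar grip 50 x 14 mm, up to 44 mm above the face. Axes turn with it: x along the bar to the needle's end, y across the bar, z out of the face. The needle reaches 51 mm over a white dial; at zero it points left (1.8 rad anticlockwise from up the slope), at a small steel pin.
- start_lever (a joint): Angle of the start lever, rad: 0 = as it starts, leaning 0.5 rad to the left (panel +y, towards the knob); 1.0 = its other end, leaning 0.5 rad to the right. About 1 N at the tip moves it, no spring: it stays where it is left.
- start_lever_tip (a point): Centre of the black ball, 26 mm across, ending the steel lever, 80 mm from its pivot, which is 22 mm above the face in a grey block 50 (x) x 70 (y) x 25 mm. In panel axes the ball goes from x 0, y -37, z 92 mm to x 0, y -113, z 92 mm, highest (z 102) half way.
- egg_a: Bystander: plain terracotta egg blank, 54 mm across, 60 mm tall, no plinth. Origin under its centre. Stands loose beyond the head.
- egg_b: Bystander: a second, identical egg blank, farther off. Origin under its centre.
- torch: Bystander: black bench torch, 150 mm tall, on a 65 mm square foot. Origin under its centre.
- brush: Bystander: brush lying near the robot, 200 mm long along its x, about 20 mm high.
- burnisher: Bystander: turned wooden modelling tool lying near the robot, 160 mm long along its x, 22 mm thick.
Not all that is in view belongs to the job. There is more than one size of the curing_box; the job needs the largest.

How it is judged:
By the outcome, as a careful person would: the job done as asked, in the order asked, and still so for the second after the job is handed in, with the robot touching nothing.
It also fails if it takes over 72 s, if anything falls off the work surface, if the arm or the gripper's body presses on something with over 40 N, if the wrist force passes 120 N, or if a joint passes its speed limit or range.

### The arm

A 6-joint arm with a two-finger parallel gripper is mounted at the origin on the work surface. World frame = base frame: x ahead of the robot, y to its left, z up, the work surface at z = 0. Lengths are in m, angles in rad, forces in N, time in s.
With the tool pointing down it reaches from about 0.375 to 0.975 m from the base axis. Payload 3.8 kg.
Tool frame: the origin (TCP) lies midway between the tips of the shut fingers; the grasp point (between the pads) lies 19 mm behind it; z points along the fingers, y is the line along which they close (so a half turn about z gives the same grasp; the last joint's range is limited). The gripper opens to 85 mm and grips with 20 to 120 N. Pads are 22 mm wide; open, the fingers measure 114 mm over their backs; the gripper's body (76 mm by 85 mm) begins 54 mm behind the grasp point. The pads swing forward as they close: fully open they stand 13 mm farther back than shut.
Start: joints at [-1.287, 0.264, 1.604, -0, 1.274, -0.037], TCP at [0.213, -0.641, 0.231] pointing down, gripper open.
Joint ranges: [-2.63, 2.63], [-0.94, 2.18], [0.31, 2.57], [-1.31, 4.45], [0, 2.66], [-2.55, 2.55]. Speed limits (rad/s): [2.57, 2.57, 3.14, 3.14, 3.14, 3.14].

### API

Orientations are given as a rotation vector (axis times angle).
In Python, from workcell import * gives the robot as it stands. The module is installed in compiled form; this text tells all that it offers.
- The arm moves only by the tool apply_moves, never from a script. Its arguments are lists of equal length, an entry for each row: "fingers": the opening, from 0 (shut) to 1 (fully open); "travel": the shift along the tool's x, y, z normalised to -1 to 1, where 1 is 0.05 m, a list of three; "rotation": the turn, a rotation vector about the tool's x, y, z normalised to -1 to 1, where 1 is 6 degrees, a list of three. In form: {"fingers": [fingers, ...], "travel": [[dx, dy, dz], ...], "rotation": [[ax, ay, az], ...]}. A call has 1 to 12 rows; each row shifts and turns the commanded pose from where the row before left it, along the tool's axes as they then stand; what a row does not reach is not made up. A row lasts 1/10 s, in which the tool goes at most 50 mm and 8.59 degrees, less where a joint would pass 70% of its speed; a pose out of reach is approached as far as the arm can. A call with a number of a shift or a turn outside -1 to 1 is refused whole. A call with a gripper value outside its range is refused whole. The fingers move at their own pace and stop on an object; "newtons" is the grip in N (left out, the last holds). Time passes only in rows, so rows that do not move let the fingers close. It gives the time, the measured TCP pose, the force, the opening and the grip force at its end, in the units of the state.
- read_state(): the state, without advancing time (a new reading comes with each control period).
- read_camera(name): name is "scene" or "top"; returns a dict with "image" (480x640x3 uint8, red, green, blue), "fx", "fy", "cx", "cy" (pixels), "extrinsics" (4x4, takes a point from world to camera coordinates). Camera axes: x right, y down, z forward; pixel columns grow to the right and rows downward; lengths in m; the calibration is good to about 2 mm. A picture is of the moment at which its call begins. There is no depth.
- finish_job(): hands the job in; it is judged then, once.
Trained networks look in the newest picture that a camera, given by its name, has taken for a name from the list of things; names that differ only in an ending like _2 or _b are one class to them, and where a whole thing is asked for, a point or a joint stands for the part that bears it (a point fixed in the world has none). Each returns a list of dicts, best first, with "p" (0 to 1); they miss things now and then, are a little off and sometimes report something else, mostly with a low value. They report only what shows in the picture. A call takes as long as a camera call. They do not tell look-alikes from the thing itself.
- regions_of(camera, name): "mask" (480x640 bool, what is visible of it) and "bbox" ([left, top, width, height] in pixels, round what is visible of it).
- tip_of(camera, name): "location" ([column, row] in pixels: a listed point, or the origin of a listed thing).
The state is a dict: "time": time; "q": joint angles; "joint_vel": joint speeds; "joint_torque": joint torques, N m; "tool_pos": TCP position; "tcp_rot": TCP orientation; "wrist_force": force on the tool from outside, world axes, zero at the start; "torque": the same for the moment, N m; "width": opening from 0.0 (shut) to 1.0 (fully open); "grip_force": force on a finger pad.
Only numpy, scipy, OpenCV 4.12 (cv2) and the standard library are available. Lean on these libraries where they do the work, as an engineer would, in place of code of your own. Each camera call takes 0.05 s, during which the arm holds its last target. There are 200 camera calls.

## Working session

There is one attempt and no reset: what is moved stays moved. The work goes in short steps, Python scripts to look and compute and a tool call to move; the robot and the scene stay as the last step left them, time stands still between calls to the robot, and variables do not carry over. Pictures are saved under pics/ and viewed, at most 12 in all, crops included, and the job is handed in when it is done.

Besides the shell and the picture viewer there is one more tool, called after "Call:" as name(argument=value, ...) on one line, values as JSON. apply_moves: Moves the arm, as the interface text tells. Scaled input: -1 to 1 covers 0.05 m each way for a shift and 6 degrees each way for a turn. Its arguments: {"type":"object","properties":{"fingers":{"type":"array","items":{"type":"number"}},"travel":{"type":"array","items":{"type":"array","items":{"type":"number"}}},"rotation":{"type":"array","items":{"type":"array","items":{"type":"number"}}},"newtons":{"type":"number"}},"required":["fingers","travel","rotation"]}

```bash
mkdir -p pics; cat > h.py <<'E'
from workcell import *
import numpy as np, cv2
from scipy.spatial.transform import Rotation as R
def ray(c,px):
    E=c["extrinsics"];Rm=E[:3,:3];o=-Rm.T@E[:3,3]
    d=Rm.T@np.array([(px[0]-c["cx"])/c["fx"],(px[1]-c["cy"])/c["fy"],1]);return o,d/np.linalg.norm(d)
def onz(c,px,z):
    o,d=ray(c,px);return o+d*(z-o[2])/d[2]
def proj(c,p):
    E=c["extrinsics"];v=E[:3,:3]@np.asarray(p)+E[:3,3];return np.array([c["fx"]*v[0]/v[2]+c["cx"],c["fy"]*v[1]/v[2]+c["cy"]])
def tri(c1,p1,c2,p2):
    o1,d1=ray(c1,p1);o2,d2=ray(c2,p2)
    A=np.stack([d1,-d2],1);s=np.linalg.lstsq(A,o2-o1,rcond=None)[0]
    a=o1+d1*s[0];b=o2+d2*s[1];return (a+b)/2,np.linalg.norm(a-b)
E
python3 - <<'E'
from h import *
C={n:read_camera(n) for n in("scene","top")}
for n in C:
    cv2.imwrite(f"pics/{n}0.png",C[n]["image"][:,:,::-1])
    E=C[n]["extrinsics"];print(n,C[n]["fx"],-E[:3,:3].T@E[:3,3],E[2,:3])
np.set_printoptions(precision=3,suppress=True)
for t in["head","curing_box","lid_hinge","lid_lip","panel","knob_grip","start_lever_tip","egg_a","torch","brush","burnisher"]:
    for n in C:
        print(t,n,[(round(d["p"],2),np.round(d["location"]).tolist()) for d in tip_of(n,t)[:4]],[(round(d["p"],2),d["bbox"]) for d in regions_of(n,t)[:4]])
print(read_state())
E
```

```text
scene 527.8773485589617 [ 1.07268644 -0.37594467  1.16755689] [-0.44169077  0.36141762 -0.82114954]
top 563.2253229171663 [0.24425317 0.05553903 1.63039278] [ 0.19264001  0.00970202 -0.98122153]
head scene [(0.68, [266.0, 282.0])] [(0.65, [255.0, 261.6, 17.8, 28.0])]
head top [(0.73, [359.0, 264.0])] [(0.74, [352.0, 256.3, 19.9, 19.4])]
curing_box scene [(0.93, [357.0, 241.0]), (0.74, [359.0, 154.0]), (0.65, [414.0, 203.0])] [(0.97, [311.2, 182.1, 106.2, 92.5]), (0.92, [331.5, 116.6, 62.0, 53.3]), (0.58, [385.1, 161.6, 65.0, 62.6])]
curing_box top [(0.95, [189.0, 332.0]), (0.92, [190.0, 255.0]), (0.85, [266.0, 250.0])] [(0.71, [225.7, 200.8, 78.7, 81.5]), (0.67, [161.7, 226.9, 52.6, 54.6]), (0.61, [154.7, 304.5, 58.4, 58.3])]
lid_hinge scene [(0.96, [374.0, 150.0]), (0.88, [433.0, 200.0]), (0.55, [376.0, 247.0])] [(0.7, [384.6, 161.6, 64.3, 45.5]), (0.68, [336.0, 115.5, 58.7, 41.6]), (0.66, [344.2, 187.0, 72.8, 71.7])]
lid_hinge top [(0.98, [271.0, 219.0]), (0.8, [185.0, 227.0]), (0.72, [189.0, 313.0])] [(0.93, [152.3, 306.0, 58.8, 55.7]), (0.92, [231.6, 200.4, 67.7, 21.1]), (0.79, [
[... 1728 characters left out ...]
2, 318.9, 70.5, 16.0])]
burnisher scene [(0.84, [160.0, 283.0]), (0.29, [225.0, 321.0]), (0.21, [352.0, 339.0])] [(0.9, [126.6, 266.4, 62.2, 38.0])]
burnisher top [(0.87, [436.0, 317.0]), (0.68, [342.0, 214.0])] [(0.7, [411.0, 311.8, 57.3, 11.7])]
{'time': 2.3, 'q': array([-1.287,  0.264,  1.604, -0.   ,  1.274, -0.037]), 'joint_vel': array([ 0.001, -0.001,  0.   , -0.001,  0.   ,  0.001]), 'joint_torque': array([ -0.   , -51.505, -36.771,  -0.   ,   0.001,   0.   ]), 'tool_pos': array([ 0.213, -0.641,  0.231]), 'tcp_rot': array([ 3.101,  0.502, -0.   ]), 'wrist_force': array([-0.567, -0.017, -0.391]), 'torque': array([-0.034,  0.002,  0.008]), 'grip_force': 0.0, 'width': 1.0014083036875943}
```

```bash
python3 - <<'E'
import cv2
s=cv2.imread("pics/scene0.png")[95:445,100:500];cv2.imwrite("pics/s0.png",cv2.resize(s,None,fx=1.7,fy=1.7,interpolation=3))
t=cv2.imread("pics/top0.png")[130:380,140:510];cv2.imwrite("pics/t0.png",cv2.resize(t,None,fx=2.1,fy=2.1,interpolation=3))
E
```

```text
(no output)
```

View pics/s0.png

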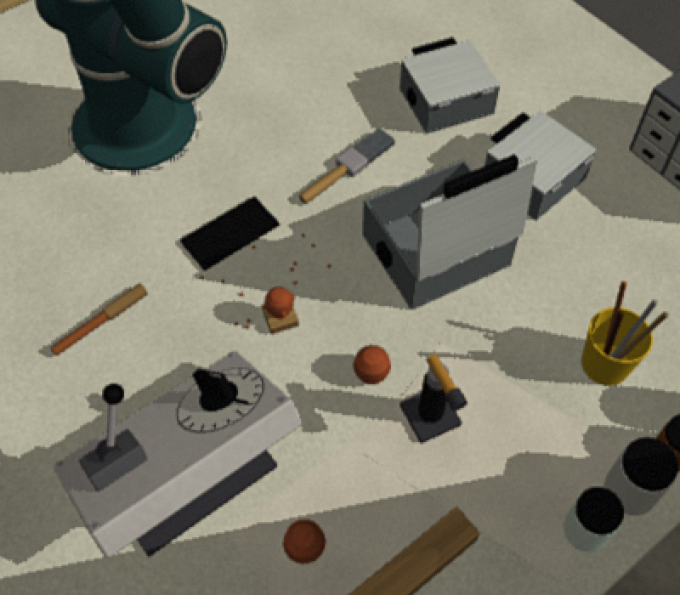

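View pics/t0.png

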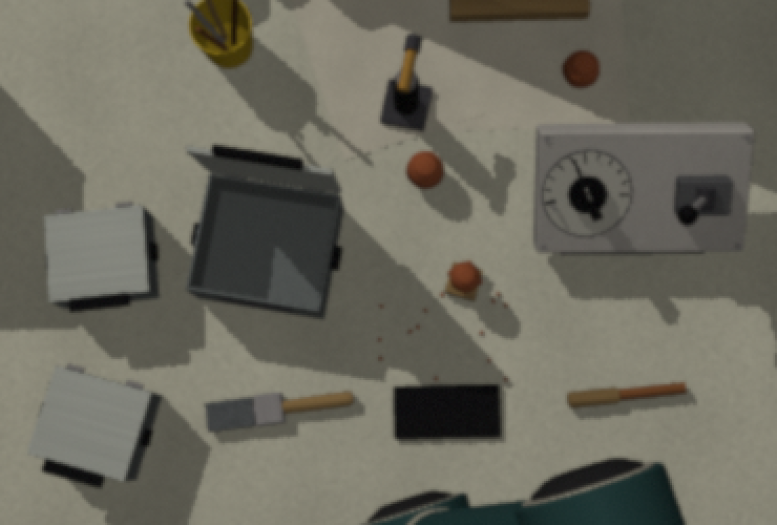

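```bash
cat > fit.py <<'E'
from h import *
from scipy.optimize import least_squares
np.set_printoptions(precision=4,suppress=True)
def Rz(a): return R.from_euler('z',a).as_matrix()
def boxpts(p):
    T=lambda v:np.array([p[0],p[1],0])+Rz(p[2])@np.array(v); th=p[3]
    L=lambda x,y,z:T([.08-np.cos(th)*x+np.sin(th)*z,y,.09+np.sin(th)*x+np.cos(th)*z])
    return dict(box=T([0,0,0]),hinge=L(0,0,0),lip=L(.17,0,.012),fl=T([-.08,.09,.09]),fr=T([-.08,-.09,.09]),br=T([.08,-.09,.09]),bl=T([.08,.09,.09]),Ll=L(.16,.09,0),Lr=L(.16,-.09,0))
def PR(yaw): return Rz(yaw)@np.array([[np.cos(np.pi/6),0,-.5],[0,1,0],[.5,0,np.cos(np.pi/6)]])
def panpt(p,v): return np.array([p[0],p[1],.1])+PR(p[2])@np.array(v)
E
python3 - <<'E'
from fit import *
C={n:read_camera(n) for n in("scene","top")}
def near(n,t,px):
    l=[np.array(d["location"]) for d in tip_of(n,t)]
    l=[q for q in l if np.linalg.norm(q-px)<14]; return l[0] if l else None
t0=dict(box=("curing_box",(357,241),(266,250)),hinge=("lid_hinge",(376,247),(271,219)),lip=("lid_lip",(382,199),(265,200)))
ob=[]
for k,(nm,a,b) in t0.items():
    for n,px in(("scene",a),("top",b)):
        q=near(n,nm,px)
        if q is None:q=np.array(px)
        ob.append((n,k,q,1))
cr=lambda u,v:np.array([140+u/2.1,130+v/2.1])
cs=lambda u,v:np.array([100+u/1.7,95+v/1.7])
ob+=[("top","fl",cr(190,291),1),("top","fr",cr(323,316),1),("scene","fr",cs(364,204),.5)]
f=lambda p:np.concatenate([w*(proj(C[n],boxpts(p)[k])-q) for n,k,q,w in ob])
r=least_squares(f,[.6,.18,0,1.6],loss="soft_l1");print("box",r.x);print(np.c_[r.fun.reshape(-1,2)])
B=r.x
V={"panel":([0,0,0],(198,349),(446,222)),"knob_grip":([0,.075,.033],(227,322),(419,223)),"start_lever_tip":([0,-.037,.092],(165,325),(464,234))}
po=[]
for nm,(v,a,b) in V.items():
    for n,px in(("scene",a),("top",b)):
        q=near(n,nm,px); po.append((n,v,np.array(px) if q is None else q))
# face corners in the top picture (crop 0)
po+=[("top",[.085,.14,0],cr(538,125)),("top",[-.085,.14,0],cr(535,251)),("top",[-.085,-.14,0],cr(743,253))]
g=lambda p:np.concatenate([proj(C[n],panpt(p,v))-q for n,v,q in po])
r=least_squares(g,[.6,-.25,0],loss="soft_l1");print("panel",r.x);print(r.fun.reshape(-1,2));P=r.x
for nm in("head","egg_a"):
  for a,b in([((266,282),(359,264))] if nm=="head" else [((319,318),(341,215)),((279,416),(417,167))]):
    a=near("scene",nm,a);b=near("top",nm,b)
    for n,q in(("scene",a),("top",b)):
        if q is not None: print(nm,n,q,onz(C[n],q,0))
H=[]
for n in C:
    d=regions_of(n,"head")[0]["mask"];im=C[n]["image"].astype(int)
    m=d&(im[...,0]>im[...,1]*1.7); ys,xs=np.nonzero(m);H.append((xs.mean(),ys.mean()))
print("headball",H,tri(C["scene"],H[0],C["top"],H[1]))
np.savez("fit.npz",B=B,P=P)
out=[]
for n in C:
    im=C[n]["image"][:,:,::-1].copy();u,v=map(int,H[0 if n=="scene" else 1])
    out.append(cv2.resize(im[v-18:v+22,u-20:u+20],(390,390),interpolation=3))
cv2.imwrite("pics/head.png",np.hstack(out))
vis=[]
for n,(x0,y0) in(("scene",(290,150)),("top",(200,180))):
    im=cv2.resize(C[n]["image"][y0:y0+130,x0:x0+130,::-1],(390,390),interpolation=3)
    for k,p in boxpts(B).items():
        q=((proj(C[n],p)-[x0,y0]+.5)*3).astype(int);cv2.circle(im,tuple(map(int,q)),3,(0,0,255) ,1)
    vis.append(im)
cv2.imwrite("pics/boxfit.png",np.hstack(vis))
print(read_state()["time"])
E
```

```text
box [ 0.5208  0.2352 -0.1758  1.5008]
[[ 0.1718  1.8232]
 [ 3.2348  0.3512]
 [ 2.0361 -3.1223]
 [ 0.401   0.1875]
 [-1.2772  2.2647]
 [-0.5843  0.1481]
 [-1.2479  0.3735]
 [-0.3694 -1.4556]
 [-1.2771 -1.5168]]
panel [ 0.5783 -0.266  -0.0361]
[[ 2.3837  3.8309]
 [ 1.4704  0.2781]
 [-2.2114 -2.8904]
 [-0.5617 -0.3805]
 [ 1.8565 -1.5077]
 [ 1.8636 -0.3885]
 [ 1.1639  1.0117]
 [-0.4133 -0.5722]
 [ 0.0197 -0.0227]]
head scene [265.6 286.2] [ 0.4876 -0.0353  0.    ]
head top [360.3 264. ] [ 0.477  -0.0289  0.    ]
egg_a scene [321.3 316.1] [ 0.6399  0.0232 -0.    ]
egg_a top [341.7 215.2] [0.6243 0.0219 0.    ]
egg_a scene [279.8 415.1] [ 0.7705 -0.1999  0.    ]
egg_a top [415.1 164.8] [ 0.7755 -0.2032  0.    ]
headball [(np.float64(263.88157894736844), np.float64(272.53508771929825)), (np.float64(360.9761904761905), np.float64(261.6031746031746))] (array([ 0.4769, -0.0291,  0.0465]), np.float64(0.001101450130266544))
3.4
```

View pics/head.png

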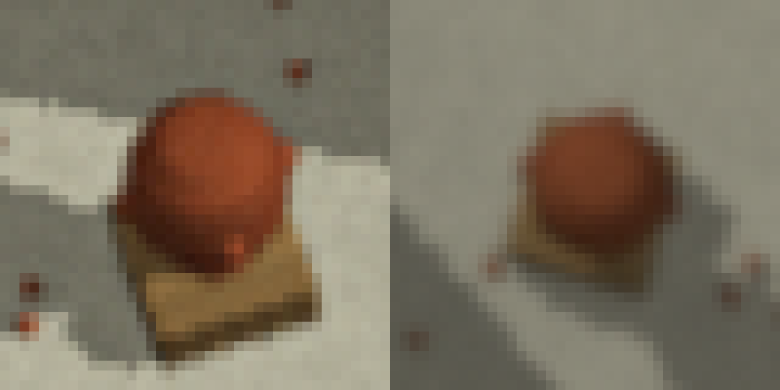

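View pics/boxfit.png

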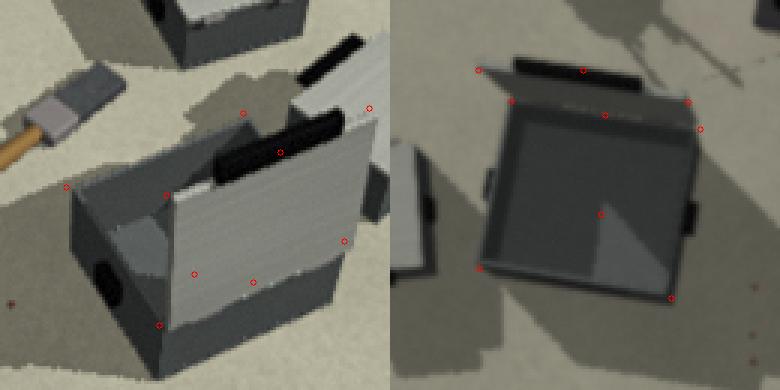

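Candidates: head on the plinth at scene (265,275) / top (360,263); the plain eggs at scene (319,309) and (279,412) have no plinth. The boxes are at top (266,250), which is open and largest, and (190,255) and (190,332), both smaller and closed. The crops confirm the plinth head, with its nose to about +x (-18°), and the big open box at left. I'll grip diagonally, between nose and ears.

Call:
apply_moves(fingers=[1,1,1,1,1,1,1,1,1,1,1,1], travel=[[0.55,-0.62,0],[0.55,-0.62,0],[0.55,-0.62,0],[0.55,-0.62,0],[0.55,-0.62,0],[0.55,-0.62,0],[0.55,-0.62,0],[0.55,-0.62,0],[0.55,-0.62,0],[0.55,-0.62,0],[0.55,-0.62,0],[0.55,-0.62,0]], rotation=[[0,0,0],[0,0,0],[0,0,0],[0,0,0],[0,0,0],[0,0,0],[0,0,0],[0,0,0],[0,0,0],[0,0,0],[0,0,0],[0,0,0]], newtons=30)

```text
time: 4.6
tool_pos: [0.4092, -0.182, 0.2317]
tcp_rot: [3.101, 0.501, 0.002]
wrist_force: [0.2, -0.1, 0.1]
width: 0.998
grip_force: 0.0
```

```bash
cat > plan.py <<'E'
from fit import *
import sys
def rel(pos,Rt=None):
    """shift first (current tool axes, units of .05 m), then turn (units of 6 deg)"""
    s=read_state();Rc=R.from_rotvec(s["tcp_rot"])
    t=Rc.inv().apply(np.array(pos)-s["tool_pos"])/.05
    w=np.zeros(3) if Rt is None else np.degrees((Rc.inv()*Rt).as_rotvec())/6
    print("t",s["time"],"pos",s["tool_pos"],"rot",s["tcp_rot"],"w",round(s["width"],3),"F",s["wrist_force"],"\n shift",t,"turn",w)
def down(ang): # tool z down, tool y at world angle (deg)
    a=np.radians(ang);y=np.array([np.cos(a),np.sin(a),0]);z=np.array([0,0,-1.]);return R.from_matrix(np.stack([np.cross(y,z),y,z],1))
E
python3 -c "
from plan import *
rel([.477,-.029,.13],down(-63))"
```

```text
t 4.6 pos [ 0.4092 -0.182   0.2317] rot [3.1006 0.5013 0.0015] w 0.998 F [ 0.1999 -0.0856  0.0578] 
 shift [ 2.25   -2.4774  2.0338] turn [ 0.0086 -0.0074 -1.4387]
```

Call:
apply_moves(fingers=[1,1,1,1,1,1,1,1,1], travel=[[0.56,-0.62,0.1],[0.56,-0.62,0.1],[0.56,-0.62,0.1],[0.57,-0.62,0.1],[0,0,0.55],[0,0,0.55],[0,0,0.53],[0,0,0],[0,0,0]], rotation=[[0,0,0],[0,0,0],[0,0,0],[0,0,0],[0,0,-0.5],[0,0,-0.5],[0,0,-0.44],[0,0,0],[0,0,0]])

```text
time: 5.5
tool_pos: [0.4761, -0.0303, 0.1299]
tcp_rot: [-3.055, -0.732, 0.001]
wrist_force: [0.2, 0.2, 0.1]
width: 1.001
grip_force: 0.0
```

```bash
python3 -c "
from plan import *
rel([.477,-.029,.025],down(-63))
c=read_camera('scene');cv2.imwrite('pics/pre.png',cv2.resize(c['image'][210:330,190:350,::-1],(640,480),interpolation=3))"
```

```text
t 5.5 pos [ 0.4761 -0.0303  0.1299] rot [-3.0547 -0.7321  0.0014] w 1.001 F [0.1512 0.2242 0.0824] 
 shift [ 0.0288 -0.0144  2.098 ] turn [-0.0053  0.0074 -0.0074]
```

View pics/pre.png

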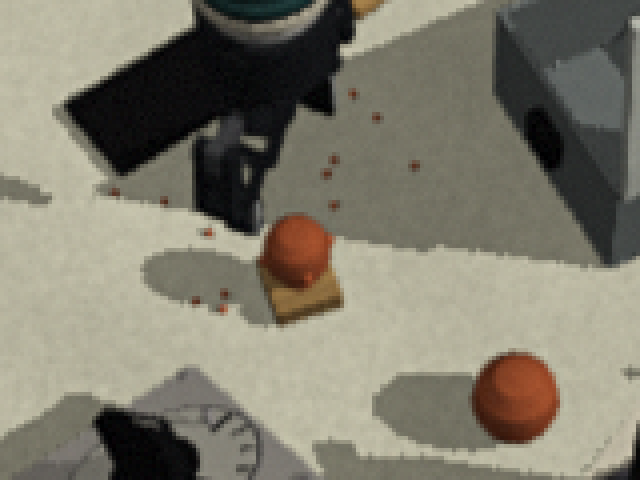

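The head is at (297,250) and the open gripper is above it, displaced by height. I'll descend and grip.

Call:
apply_moves(fingers=[1,1,1,1,1,0,0,0,0,0,0,0], travel=[[0.03,-0.01,0.5],[0,0,0.6],[0,0,0.6],[0,0,0.4],[0,0,0],[0,0,0],[0,0,0],[0,0,0],[0,0,0],[0,0,0],[0,0,0],[0,0,0]], rotation=[[0,0,0],[0,0,0],[0,0,0],[0,0,0],[0,0,0],[0,0,0],[0,0,0],[0,0,0],[0,0,0],[0,0,0],[0,0,0],[0,0,0]], newtons=30)

```text
time: 6.75
tool_pos: [0.4793, -0.0295, 0.0269]
tcp_rot: [3.053, 0.734, 0.005]
wrist_force: [-1.1, 0.1, 7.5]
width: 0.475
grip_force: 29.6
```

Call:
apply_moves(fingers=[0,0,0,0,0,0,0], travel=[[0,0,-0.3],[0,0,-0.4],[0,0,-0.6],[0,0,-0.6],[0,0,-0.6],[0,0,-0.5],[0,0,0]], rotation=[[0,0,0],[0,0,0],[0,0,0],[0,0,0],[0,0,0],[0,0,0],[0,0,0]])

```text
time: 7.45
tool_pos: [0.4808, -0.0296, 0.1799]
tcp_rot: [3.051, 0.733, 0.014]
wrist_force: [0.7, -0.2, -0.4]
width: 0.471
grip_force: 30.5
```

```bash
python3 -c "
from plan import *
rel([.506,.238,.175])"
```

```text
t 7.45 pos [ 0.4808 -0.0296  0.1799] rot [3.0514 0.733  0.0143] w 0.471 F [ 0.7273 -0.1524 -0.4159] 
 shift [ 2.8785 -4.5394  0.0969] turn [0. 0. 0.]
```

Call:
apply_moves(fingers=[0,0,0,0,0,0,0,0,0,0,0,0], travel=[[0.28,-0.44,0],[0.28,-0.44,0],[0.28,-0.44,0],[0.28,-0.44,0],[0.28,-0.44,0],[0.28,-0.44,0],[0.28,-0.44,0],[0.28,-0.44,0],[0.28,-0.44,0],[0.2,-0.3,0],[0.15,-0.26,0],[0,0,0]], rotation=[[0,0,0],[0,0,0],[0,0,0],[0,0,0],[0,0,0],[0,0,0],[0,0,0],[0,0,0],[0,0,0],[0,0,0],[0,0,0],[0,0,0]])

```text
time: 8.65
tool_pos: [0.5025, 0.2386, 0.1743]
tcp_rot: [-3.054, -0.736, 0.001]
wrist_force: [-0.0, -0.0, -0.8]
width: 0.472
grip_force: 30.6
```

```bash
python3 -c "
from plan import *
rel([.506,.238,.036],down(-63))
o=[]
for n,x,y in(('scene',285,120),('top',190,160)):
    c=read_camera(n);o.append(cv2.resize(c['image'][y:y+160,x:x+130,::-1],(390,480),interpolation=3))
cv2.imwrite('pics/over.png',np.hstack(o))"
```

```text
t 8.65 pos [0.5025 0.2386 0.1743] rot [-3.0539 -0.7364  0.0008] w 0.472 F [-0.0095 -0.02   -0.7543] 
 shift [0.0586 0.0434 2.7656] turn [-0.0025  0.0044  0.0189]
```

View pics/over.png

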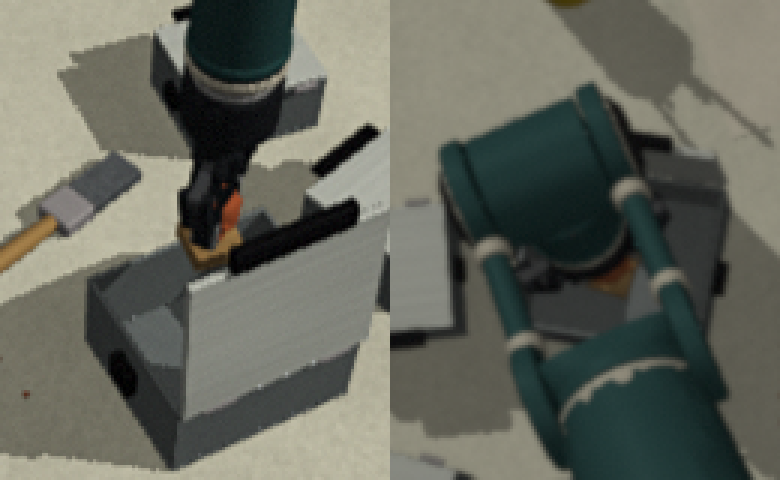

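Call:
apply_moves(fingers=[0,0,0,0,0,0,0,0,0], travel=[[0,0,0.4],[0,0,0.4],[0,0,0.4],[0,0,0.4],[0,0,0.4],[0,0,0.35],[0,0,0.25],[0,0,0.1],[0,0,0]], rotation=[[0,0,0],[0,0,0],[0,0,0],[0,0,0],[0,0,0],[0,0,0],[0,0,0],[0,0,0],[0,0,0]])

```text
time: 9.65
tool_pos: [0.5022, 0.2366, 0.0392]
tcp_rot: [3.055, 0.733, -0.002]
wrist_force: [0.9, 0.9, -0.6]
width: 0.474
grip_force: 30.6
```

Call:
apply_moves(fingers=[0,0,0,0], travel=[[0,0,0.04],[0,0,0.03],[0,0,0.03],[0,0,0]], rotation=[[0,0,0],[0,0,0],[0,0,0],[0,0,0]])

```text
time: 10.05
tool_pos: [0.5028, 0.2374, 0.035]
tcp_rot: [-3.055, -0.734, -0.001]
wrist_force: [-1.2, 0.9, -1.3]
width: 0.472
grip_force: 30.6
```

Call:
apply_moves(fingers=[0,0,0], travel=[[0,0,0.03],[0,0,0.02],[0,0,0]], rotation=[[0,0,0],[0,0,0],[0,0,0]])

```text
time: 10.35
tool_pos: [0.5025, 0.2373, 0.0321]
tcp_rot: [3.055, 0.734, -0.001]
wrist_force: [0.6, -0.5, -1.3]
width: 0.474
grip_force: 30.6
```

Call:
apply_moves(fingers=[0,0,0], travel=[[0,0,0.02],[0,0,0.02],[0,0,0]], rotation=[[0,0,0],[0,0,0],[0,0,0]])

```text
time: 10.65
tool_pos: [0.5027, 0.2374, 0.032]
tcp_rot: [3.055, 0.734, -0.001]
wrist_force: [-5.4, -2.3, 11.9]
width: 0.476
grip_force: 31.4
```

Call:
apply_moves(fingers=[0,0.3,0.6,1,1,1,1,1,1,1,1,1], travel=[[0,0,-0.03],[0,0,0],[0,0,0],[0,0,0],[0,0,0],[0,0,0],[0,0,-0.2],[0,0,-0.4],[0,0,-0.6],[0,0,-0.6],[0,0,-0.7],[0,0,-0.7]], rotation=[[0,0,0],[0,0,0],[0,0,0],[0,0,0],[0,0,0],[0,0,0],[0,0,0],[0,0,0],[0,0,0],[0,0,0],[0,0,0],[0,0,0]])

```text
time: 11.85
tool_pos: [0.5024, 0.2372, 0.1938]
tcp_rot: [-3.055, -0.734, -0.0]
wrist_force: [1.0, 0.2, -0.4]
width: 1.0
grip_force: 0.0
```

Call:
apply_moves(fingers=[0,0,0,0,0,0,0,0,0,0], travel=[[0,0,-0.7],[0,0,-0.7],[0,0,-0.7],[0,0,-0.7],[0,0,0],[0,0,0],[0,0,0],[0,0,0],[0,0,0],[0,0,0]], rotation=[[0,0,0],[0,0,0],[0,0,0],[0,0,0.8],[0,0,0.9],[0,0,0.9],[0,0,0.9],[0,0,0.9],[0,0,0.9],[0,0,0.9]])

```text
time: 12.85
tool_pos: [0.5024, 0.2372, 0.3326]
tcp_rot: [-3.128, 0.285, -0.001]
wrist_force: [-0.1, -1.1, 0.2]
width: 0.0
grip_force: 0.0
```

```bash
python3 - <<'E'
from plan import *
B=np.load("fit.npz")["B"]
T=lambda v:np.array([B[0],B[1],0])+Rz(B[2])@np.array(v)
rel(T([.109,0,.32]),down(np.degrees(B[2])-90))
c={n:read_camera(n) for n in("scene","top")}
d=[q["location"] for q in tip_of("scene","lid_lip")];e=[q["location"] for q in tip_of("top","lid_lip")]
print(d,e,proj(c["scene"],boxpts(B)["lip"]),proj(c["top"],boxpts(B)["lip"]))
cv2.imwrite('pics/rel.png',np.hstack([cv2.resize(c[n]['image'][y:y+160,x:x+130,::-1],(390,480),interpolation=3) for n,x,y in(('scene',285,120),('top',190,160))]))
E
```

```text
t 12.85 pos [0.5024 0.2372 0.3326] rot [-3.1283  0.2847 -0.001 ] w 0.0 F [-0.1362 -1.0946  0.2403] 
 shift [ 2.5475 -0.0384  0.2539] turn [-0.0038 -0.0055 -0.0548]
[[380.6, 199.0], [401.6, 168.4], [375.5, 244.6]] [[187.1, 273.5], [174.2, 355.3], [265.8, 203.2]] [382.9228 200.2647] [264.1157 202.8481]
```

View pics/rel.png

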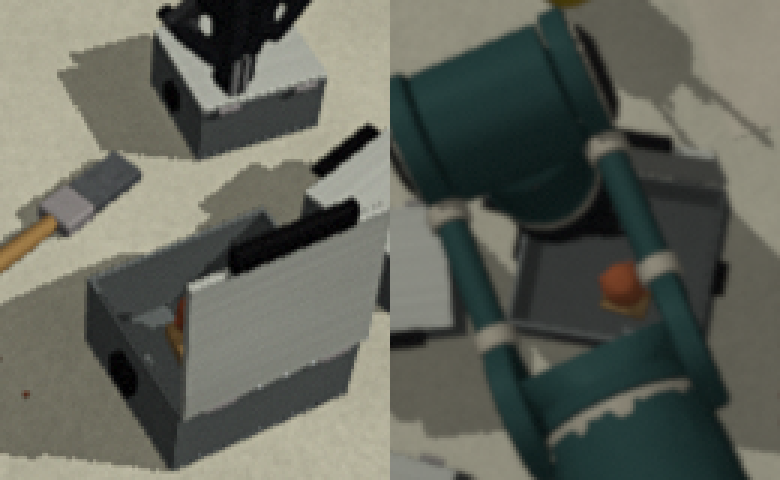

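The head stands upright in the box, at (620,285) in the top view. Next I close the lid from behind.

Call:
apply_moves(fingers=[0,0,0,0,0,0,0,0,0,0], travel=[[0.4,0,0],[0.5,0,0],[0.5,0,0],[0.5,0,0.1],[0.5,-0.04,0.1],[0.25,0,0],[0,0,0.5],[0,0,0.6],[0,0,0.6],[0,0,0]], rotation=[[0,0,0],[0,0,0],[0,0,0],[0,0,0],[0,0,0],[0,0,0],[0,0,0],[0,0,0],[0,0,0],[0,0,0]])

```text
time: 14.05
tool_pos: [0.6299, 0.215, 0.2313]
tcp_rot: [3.126, -0.277, -0.015]
wrist_force: [-1.5, -0.3, -0.5]
width: 0.003
grip_force: 0.0
```

```bash
python3 - <<'E'
from plan import *
B=np.load("fit.npz")["B"]
s=read_state();print(s["tool_pos"],s["wrist_force"],"local",Rz(B[2]).T@(s["tool_pos"]-[B[0],B[1],0]))
prev=None
for th in np.arange(1.5,-.01,-.125):
    r=.145;e=.008+.011*np.sin(th)-.002
    p=np.array([.08-np.cos(th)*r+np.sin(th)*e,.09+np.sin(th)*r+np.cos(th)*e])
    print(round(th,3),p,None if prev is None else (p-prev)/.05);prev=p
E
```

```text
[0.6299 0.215  0.2313] [-1.5338 -0.3361 -0.498 ] local [ 0.111  -0.0008  0.2313]
1.5 [0.0867 0.2358] None
1.375 [0.0683 0.2355] [-0.3683 -0.0068]
1.25 [0.0499 0.2328] [-0.3676 -0.0542]
1.125 [0.0318 0.2277] [-0.3606 -0.1018]
1.0 [0.0145 0.2203] [-0.3471 -0.1488]
0.875 [-0.0019  0.2106] [-0.3271 -0.1941]
0.75 [-0.0169  0.1987] [-0.3007 -0.2368]
0.625 [-0.0303  0.1849] [-0.2684 -0.2758]
0.5 [-0.0418  0.1694] [-0.2306 -0.3103]
0.375 [-0.0513  0.1524] [-0.1881 -0.3394]
0.25 [-0.0583  0.1343] [-0.1417 -0.3624]
0.125 [-0.0629  0.1154] [-0.0923 -0.3786]
0.0 [-0.065  0.096] [-0.041  -0.3878]
```

Call:
apply_moves(fingers=[0,0,0,0,0,0,0,0,0,0], travel=[[-0.25,0,-0.08],[-0.24,0,0],[-0.37,0,0.01],[-0.37,0,0.05],[-0.36,0,0.1],[-0.35,0,0.15],[-0.33,0,0.19],[-0.3,0,0.24],[-0.27,0,0.28],[-0.23,0,0.31]], rotation=[[0,0,0],[0,0,0],[0,0,0],[0,0,0],[0,0,0],[0,0,0],[0,0,0],[0,0,0],[0,0,0],[0,0,0]])

```text
time: 15.05
tool_pos: [0.4829, 0.2443, 0.1779]
tcp_rot: [-3.126, 0.277, -0.01]
wrist_force: [1.1, 0.5, 0.6]
width: 0.0
grip_force: 0.6
```

Call:
apply_moves(fingers=[0,0,0,0,0,0], travel=[[-0.19,0,0.34],[-0.14,0,0.36],[-0.09,0,0.38],[-0.04,0,0.3],[0,0,0.08],[0,0,0]], rotation=[[0,0,0],[0,0,0],[0,0,0],[0,0,0],[0,0,0],[0,0,0]])

```text
time: 15.65
tool_pos: [0.4597, 0.2472, 0.1018]
tcp_rot: [-3.129, 0.278, -0.001]
wrist_force: [0.2, -0.2, 0.6]
width: 0.002
grip_force: 0.0
```

```bash
python3 - <<'E'
from plan import *
c=read_camera("scene");s=read_state();print(s["tool_pos"],s["wrist_force"])
cv2.imwrite('pics/lid.png',cv2.resize(c['image'][150:300,280:440,::-1],(640,600),interpolation=3))
E
```

```text
[0.4603 0.2473 0.1022] [-0.2475  1.2388 -0.32  ]
```

View pics/lid.png

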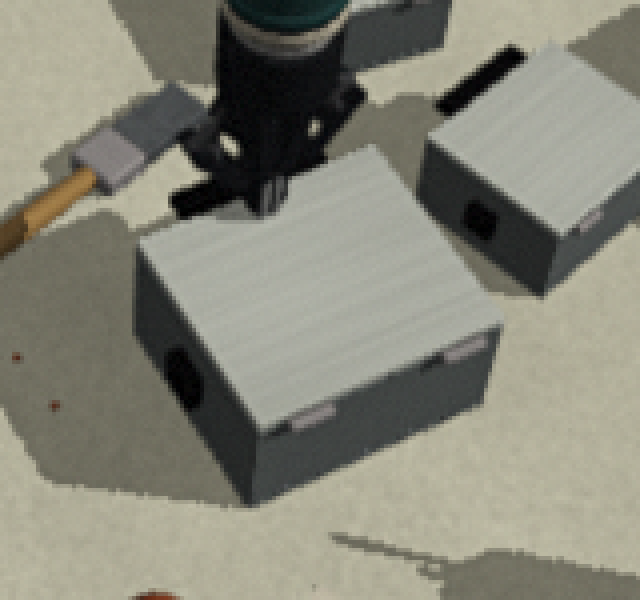

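The lid lies over the box with the finger at (270,205). I press down gently until there is a firm reaction.

Call:
apply_moves(fingers=[0,0,0,0,0], travel=[[0,0,0.05],[0,0,0.05],[0,0,0.03],[0,0,0.03],[0,0,0]], rotation=[[0,0,0],[0,0,0],[0,0,0],[0,0,0],[0,0,0]])

```text
time: 16.2
tool_pos: [0.461, 0.2477, 0.0983]
tcp_rot: [-3.128, 0.279, -0.003]
wrist_force: [-8.8, -4.4, 27.7]
width: -0.001
grip_force: 13.6
```

Call:
apply_moves(fingers=[0,0,0,0,0,0], travel=[[0,0,-0.15],[0,0,-0.5],[0,0,-0.8],[0,0,-0.8],[0,0,-0.7],[0,0,0]], rotation=[[0,0,0],[0,0,0],[0,0,0],[0,0,0],[0,0,0],[0,0,0]])

```text
time: 16.8
tool_pos: [0.4635, 0.2487, 0.2477]
tcp_rot: [-3.123, 0.279, -0.016]
wrist_force: [1.3, 0.8, 1.5]
width: 0.001
grip_force: 0.0
```

```bash
python3 - <<'E'
from plan import *
P=np.load("fit.npz")["P"]
C={n:read_camera(n) for n in("scene","top")}
V={"panel":[0,0,0],"knob_grip":[0,.075,.033],"start_lever_tip":[0,-.037,.092]}
T={}
for k in V:
    for n in C:
        l=[d["location"] for d in tip_of(n,k) if np.linalg.norm(np.array(d["location"])-proj(C[n],panpt(P,V[k])))<15]
        T[k,n]=l[0] if l else None
    if all(T[k,n] is not None for n in C): print(k,tri(C["scene"],T[k,"scene"],C["top"],T[k,"top"]),"fit",panpt(P,V[k]))
# rectified face views (1 px = .4 mm), face plane z=0; drawn marks from the fit
out=[]
for n in C:
    pts=[[.1,.155,0],[.1,-.155,0],[-.1,-.155,0],[-.1,.155,0]]
    src=np.float32([proj(C[n],panpt(P,v)) for v in pts]);dst=np.float32([[0,0],[775,0],[775,500],[0,500]])*.75
    out.append(cv2.warpPerspective(C[n]["image"][:,:,::-1].copy(),cv2.getPerspectiveTransform(src,dst),(581,290 if 0 else 375),flags=cv2.INTER_CUBIC))
im=np.vstack(out)
im=cv2.resize(im,(465,600))
s=.4*1/.75/ .8
f=465/.31
for k,y0 in((0,0),(1,300)):
    for v in([.085,.14],[.085,-.14],[-.085,-.14],[-.085,.14],[0,.075]):
        cv2.circle(im,(int((.155-v[1])*f),int(y0+(.1-v[0])*f)),3,(0,0,255),1)
cv2.imwrite("pics/panel.png",im)
s=read_state();print(s["tool_pos"],s["tcp_rot"],s["q"],s["time"])
E
```

```text
panel (array([ 0.575 , -0.2613,  0.1061]), np.float64(0.004607317612157619)) fit [ 0.5783 -0.266   0.1   ]
knob_grip (array([ 0.5711, -0.1928,  0.1279]), np.float64(0.0014344896449830105)) fit [ 0.5645 -0.1904  0.1286]
start_lever_tip (array([ 0.5251, -0.2964,  0.1696]), np.float64(0.006233545740609665)) fit [ 0.531  -0.3013  0.1797]
[0.4589 0.2466 0.239 ] [ 3.1276 -0.2786 -0.0041] [ 0.4454 -0.0322  1.9181 -0.      1.2587  2.1939] 17.2
```

View pics/panel.png

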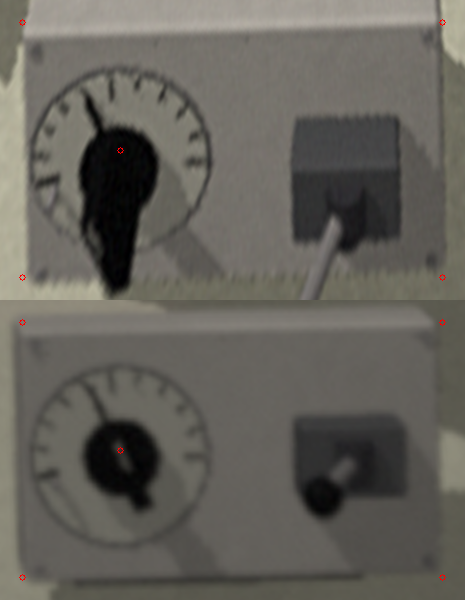

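Scene and top agree: the dial centre is at (121,154) and (121,454), about 3 mm lower on the slope than my fit. The needle points about 0.43 rad left of up-slope, so the knob is near 1.37 rad.

```bash
cat >> plan.py <<'E'
_P=np.load("fit.npz")["P"];O=panpt(_P,[-.003,0,0]);PM=PR(-.025)
pp=lambda v:O+PM@np.array(v)
def onpanel(a): # tool into the face, tool y at angle a (deg, anticlockwise from up the slope)
    a=np.radians(a);y=PM@np.array([np.cos(a),np.sin(a),0]);z=-PM[:,2];return R.from_matrix(np.stack([np.cross(y,z),y,z],1))
E
python3 -c "
from plan import *
rel(pp([0,.0747,.14]),onpanel(25-90))"
```

```text
t 17.2 pos [0.4589 0.2466 0.239 ] rot [ 3.1276 -0.2786 -0.0041] w -0.002 F [-0.7246  0.2575  0.0348] 
 shift [2.5013 8.411  0.3947] turn [-0.7074  5.0485 -5.4895]
```

Call:
apply_moves(fingers=[0,0,0,0,0,0,0,0,0,0,0,0], travel=[[0.15,0.5,0],[0.22,0.75,0.03],[0.22,0.75,0.03],[0.22,0.75,0.03],[0.22,0.75,0.03],[0.22,0.75,0.03],[0.22,0.75,0.03],[0.22,0.75,0.03],[0.22,0.75,0.03],[0.22,0.75,0.03],[0.22,0.75,0.03],[0.15,0.41,0.03]], rotation=[[0,0,0],[0,0,0],[0,0,0],[0,0,0],[0,0,0],[0,0,0],[0,0,0],[0,0,0],[0,0,0],[0,0,0],[0,0,0],[0,0,0]])

```text
time: 18.4
tool_pos: [0.5079, -0.1916, 0.2233]
tcp_rot: [3.129, -0.282, -0.002]
wrist_force: [0.3, -0.1, -1.3]
width: -0.001
grip_force: 0.0
```

Call:
apply_moves(fingers=[1,1,1,1,1,1,1,1,1,1], travel=[[0,0,0],[0,0,0],[0,0,0],[0,0,0],[0,0,0],[0,0,0],[0,0,0],[0,0,0],[0,0,0],[0,0,0]], rotation=[[-0.08,0.56,-0.61],[-0.08,0.56,-0.61],[-0.08,0.56,-0.61],[-0.08,0.56,-0.61],[-0.08,0.56,-0.61],[-0.08,0.56,-0.61],[-0.08,0.56,-0.61],[-0.08,0.56,-0.61],[-0.08,0.56,-0.61],[0,0,0]])

```text
time: 19.4
tool_pos: [0.5063, -0.1885, 0.2218]
tcp_rot: [2.866, 0.594, 0.763]
wrist_force: [1.2, 0.9, -0.6]
width: 1.0
grip_force: 0.0
```

```bash
python3 -c "
from plan import *
rel(pp([0,.0747,.016]),onpanel(25-90));print(read_state()['q'])
C={n:read_camera(n) for n in('scene','top')}
for n in C: print(n,[(d['p'],d['location']) for d in tip_of(n,'knob_grip')],proj(C[n],pp([0,.0747,.033])))
"
```

```text
t 19.4 pos [ 0.5063 -0.1885  0.2218] rot [2.8663 0.5943 0.7628] w 1.0 F [ 1.1633  0.8666 -0.5591] 
 shift [-0.0047  0.0206  2.5292] turn [-0.0125  0.0038 -0.0257]
[-0.5718 -0.2806  2.2493  0.3899  0.7549  0.3608]
scene [(0.77, [223.0, 322.0]), (0.63, [279.4, 414.2])] [223.8604 318.3824]
top [(0.54, [421.6, 223.0]), (0.41, [259.3, 277.0])] [421.0521 225.5674]
```

Call:
apply_moves(fingers=[1,1,1,1,1,1,1], travel=[[0,0.02,0.4],[0,0,0.5],[0,0,0.5],[0,0,0.5],[0,0,0.4],[0,0,0.2],[0,0,0]], rotation=[[0,0,0],[0,0,0],[0,0,0],[0,0,0],[0,0,0],[0,0,0],[0,0,0]])

```text
time: 20.3
tool_pos: [0.5715, -0.1906, 0.1148]
tcp_rot: [2.865, 0.598, 0.763]
wrist_force: [1.3, -0.1, 0.7]
width: 1.001
grip_force: 0.0
```

Call:
apply_moves(fingers=[0,0,0,0,0,0,0,0], travel=[[0,0,0],[0,0,0],[0,0,0],[0,0,0],[0,0,0],[0,0,0],[0,0,0],[0,0,0]], rotation=[[0,0,0],[0,0,0],[0,0,0],[0,0,0],[0,0,0],[0,0,0],[0,0,0],[0,0,0]], newtons=25)

```text
time: 21.1
tool_pos: [0.5702, -0.189, 0.1162]
tcp_rot: [2.868, 0.599, 0.765]
wrist_force: [-6.6, 6.7, 6.9]
width: 0.161
grip_force: 27.9
```

Call:
apply_moves(fingers=[0,0,0,0,0,0,0,0,0,0,0], travel=[[0,-0.02,-0.02],[0,0,0],[0,0,0],[0,0,0],[0,0,0],[0,0,0],[0,0,0],[0,0,0],[0,0,0],[0,0,0],[0,0,0]], rotation=[[0,0,0],[0,0,-0.5],[0,0,-0.8],[0,0,-0.8],[0,0,-0.8],[0,0,-0.8],[0,0,-0.8],[0,0,-0.8],[0,0,-0.8],[0,0,-0.8],[0,0,0]])

```text
time: 22.2
tool_pos: [0.5695, -0.1881, 0.1158]
tcp_rot: [2.349, 1.499, 0.621]
wrist_force: [1.6, 6.3, -2.3]
width: 0.155
grip_force: 27.2
```

```bash
cat >> plan.py <<'E'
def pose():
    s=read_state();M=PM.T@R.from_rotvec(s["tcp_rot"]).as_matrix()
    print("t",s["time"],"panel pos mm",PM.T@(s["tool_pos"]-O)*1e3,"y angle",np.degrees(np.arctan2(M[1,1],M[0,1])),"z",M[:,2],"F",PM.T@s["wrist_force"],"M",PM.T@s["torque"],"w",s["width"],"q",s["q"])
E
python3 -c "
from plan import *
pose()"
```

```text
t 22.2 panel pos mm [ 1.5783 77.5346 19.0449] y angle -23.537269940789173 z [-0.001   0.0041 -1.    ] F [ 0.1608  6.3183 -2.7043] M [1.0516 0.1322 0.0529] w 0.15476812388524624 q [-0.4946 -0.0221  2.2492  0.5042  0.4951 -0.4559]
```

Call:
apply_moves(fingers=[0,0,0,0,0,0,0,0,0,0], travel=[[0.02,0,0],[0,0,0],[0,0,0],[0,0,0],[0,0,0],[0,0,0],[0,0,0],[0,0,0],[0,0,0],[0,0,0]], rotation=[[0,0,-0.5],[0,0,-0.8],[0,0,-0.8],[0,0,-0.8],[0,0,-0.8],[0,0,-0.8],[0,0,-0.6],[0,0,-0.5],[0,0,-0.3],[0,0,0]])

```text
time: 23.2
tool_pos: [0.5687, -0.1879, 0.1154]
tcp_rot: [1.727, 2.074, 0.45]
wrist_force: [-4.4, 3.0, -0.2]
width: 0.157
grip_force: 27.9
```

```bash
python3 -c "
from plan import *
pose()"
```

```text
t 23.2 panel pos mm [ 0.7469 77.7396 19.0301] y angle 11.818539842667068 z [-0.0024  0.0031 -1.    ] F [-3.9856  2.8846  2.0483] M [0.4406 0.7758 0.0405] w 0.15740792433379455 q [-0.4937 -0.0228  2.2503  0.5003  0.4946 -1.0688]
```

Call:
apply_moves(fingers=[0,0,0,0,0], travel=[[0,0,0],[0,0,0],[0,0,0],[0,0,0],[0,0,0]], rotation=[[0,0,-0.3],[0,0,-0.3],[0,0,-0.3],[0,0,-0.2],[0,0,0]])

```text
time: 23.7
tool_pos: [0.5685, -0.1874, 0.1153]
tcp_rot: [1.603, 2.157, 0.418]
wrist_force: [-7.1, 3.9, 2.8]
width: 0.156
grip_force: 63.6
```

```bash
python3 -c "
from plan import *
pose()"
```

```text
t 23.7 panel pos mm [ 0.5042 78.2248 19.0928] y angle 18.118197139762763 z [-0.0024  0.0046 -1.    ] F [-4.8483  3.7253  6.0134] M [ 0.6471  1.0101 -1.2421] w 0.15553979790790304 q [-0.4941 -0.0231  2.2507  0.5026  0.4958 -1.1812]
```

The torque about the normal is −1.24 N·m, so the knob is firmly at its stop. I release and back away along the axis.

Call:
apply_moves(fingers=[0,0,0.5,1,1,1,1,1,1,1,1], travel=[[0,0,0],[0,0,0],[0,0,0],[0,0,0],[0,0,0],[0,0,0],[0,0,-0.4],[0,0,-0.6],[0,0,-0.8],[0,0,-0.8],[0,0,-0.6]], rotation=[[0,0,0.3],[0,0,0],[0,0,0],[0,0,0],[0,0,0],[0,0,0],[0,0,0],[0,0,0],[0,0,0],[0,0,0],[0,0,0]])

```text
time: 24.8
tool_pos: [0.4904, -0.1879, 0.2585]
tcp_rot: [1.629, 2.13, 0.424]
wrist_force: [0.5, -0.6, 0.4]
width: 0.999
grip_force: 0.0
```

```bash
python3 - <<'E'
from plan import *
pose()
C={n:read_camera(n) for n in("scene","top")}
out=[]
for n in C:
    src=np.float32([proj(C[n],pp(v)) for v in([.1,.155,0],[.1,-.155,0],[-.1,-.155,0],[-.1,.155,0])]);dst=np.float32([[0,0],[465,0],[465,300],[0,300]])
    out.append(cv2.warpPerspective(C[n]["image"][:,:,::-1].copy(),cv2.getPerspectiveTransform(src,dst),(465,300),flags=cv2.INTER_CUBIC))
    print(n,[(d["p"],d["location"]) for d in tip_of(n,"start_lever_tip")],proj(C[n],pp([0,-.037,.092])))
cv2.imwrite("pics/panel2.png",np.vstack(out))
E
```

```text
t 24.8 panel pos mm [  4.4956  75.7599 182.1375] y angle 16.62802667510152 z [ 0.0044 -0.0018 -1.    ] F [ 0.609  -0.6016  0.1154] M [-0.0116  0.2579 -0.0023] w 0.9985651038722563 q [-0.5941 -0.349   2.2299  0.3716  0.8383 -1.0497]
scene [(0.75, [164.2, 326.2])] [166.4852 326.0545]
top [(0.44, [466.0, 233.2])] [467.0496 232.6454]
```

View pics/panel2.png

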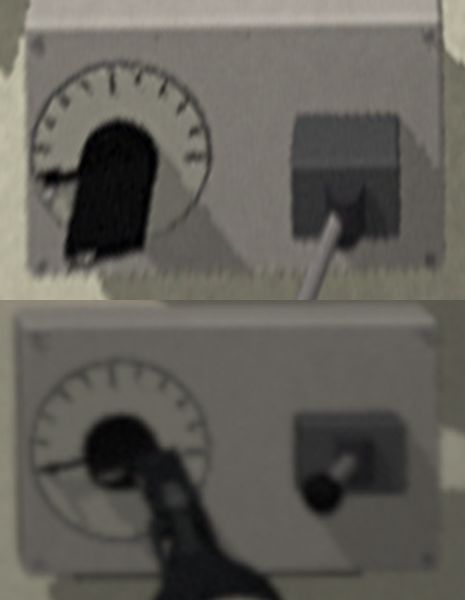

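The needle now points at the zero pin, at (40,178) and (40,470). Next is the lever: shut fingers, placed on its left side.

```bash
python3 -c "
from plan import *
rel(pp([0,.012,.16]),onpanel(0))"
```

```text
t 25.0 pos [ 0.491  -0.188   0.2567] rot [1.6301 2.1299 0.424 ] w 0.995 F [-1.258   0.3337 -0.7666] 
 shift [-1.1968 -0.4444  0.4075] turn [0.0368 0.0209 2.7669]
```

Call:
apply_moves(fingers=[0,0,0,0,0,0,0,0,0,0,0], travel=[[-0.4,-0.15,0.1],[-0.4,-0.15,0.1],[-0.4,-0.15,0.2],[0,0,0],[0,0,0],[0,0,0],[0,0,0],[0,0,0.4],[0,0,0.6],[0,0,0.6],[0,0,0]], rotation=[[0,0,0],[0,0,0],[0,0,0],[0,0,0.7],[0,0,0.7],[0,0,0.7],[0,0,0.67],[0,0,0],[0,0,0],[0,0,0],[0,0,0]])

```text
time: 26.1
tool_pos: [0.5332, -0.2497, 0.1594]
tcp_rot: [1.957, 1.907, 0.51]
wrist_force: [-1.1, 1.0, -1.3]
width: -0.006
grip_force: 0.0
```

```bash
python3 -c "
from plan import *
pose();rel(pp([0,-.089,.08]))"
```

```text
t 26.1 panel pos mm [-6.6271 15.118  74.1748] y angle -0.1530185646457461 z [-0.0077  0.0067 -0.9999] F [-1.589   1.0084 -0.5475] M [0.0327 0.2405 0.0331] w -0.006254206103911341 q [-0.6573 -0.0829  2.21    0.5102  0.6536 -0.9839]
t 26.1 pos [ 0.5332 -0.2497  0.1594] rot [1.9568 1.9067 0.5105] w -0.006 F [-1.0768  1.0357 -1.2687] 
 shift [-2.0812  0.1372 -0.1315] turn [0. 0. 0.]
```

Call:
apply_moves(fingers=[0,0,0,0,0,0,0,0,0,0,0], travel=[[0,0.1,-0.06],[-0.25,0,0],[-0.25,0,0],[-0.25,0,0],[-0.25,0,0],[-0.25,0,0],[-0.25,0,0],[-0.2,0,0],[-0.2,0,0],[-0.15,0,0],[0,0,0]], rotation=[[0,0,0],[0,0,0],[0,0,0],[0,0,0],[0,0,0],[0,0,0],[0,0,0],[0,0,0],[0,0,0],[0,0,0],[0,0,0]])

```text
time: 27.2
tool_pos: [0.5354, -0.3538, 0.1712]
tcp_rot: [1.95, 1.901, 0.515]
wrist_force: [-0.8, 7.0, 2.3]
width: -0.004
grip_force: 2.9
```

```bash
python3 -c "
from plan import *
pose()"
```

```text
t 27.2 panel pos mm [  3.3817 -88.918   82.0456] y angle -0.10063442585789058 z [ 0.0007  0.0047 -1.    ] F [0.3127 7.0109 2.4233] M [0.9216 0.1993 0.0257] w -0.004387021513543604 q [-0.8204  0.0345  2.0742  0.5677  0.7355 -1.1647]
```

Call:
apply_moves(fingers=[0,0,0], travel=[[-0.03,0,0],[-0.02,0,0],[0,0,0]], rotation=[[0,0,0],[0,0,0],[0,0,0]])

```text
time: 27.5
tool_pos: [0.5354, -0.354, 0.1712]
tcp_rot: [1.95, 1.904, 0.518]
wrist_force: [-1.2, 11.0, 5.1]
width: -0.003
grip_force: 5.4
```

The lever is at its stop: the force rises without motion. I move off and retreat.

Call:
apply_moves(fingers=[0,0,0,0,0,0,0,0,0,0,0], travel=[[0.1,0,0],[0.4,0,0],[0.5,0,0],[0.3,0,-0.3],[0,0,-0.7],[0,0,-0.8],[0,0,-0.8],[0,0,-0.8],[0,0,-0.4],[0,0,0],[0,0,0]], rotation=[[0,0,0],[0,0,0],[0,0,0],[0,0,0],[0,0,0],[0,0,0],[0,0,0],[0,0,0],[0,0,0],[0,0,0],[0,0,0]])

```text
time: 28.6
tool_pos: [0.4419, -0.2907, 0.3362]
tcp_rot: [1.948, 1.897, 0.51]
wrist_force: [-0.1, -0.7, -0.3]
width: -0.0
grip_force: 0.0
```

```bash
python3 - <<'E'
from plan import *
pose()
C={n:read_camera(n) for n in("scene","top")}
a=cv2.resize(C["scene"]["image"][95:445,110:450,::-1],(400,412),interpolation=3);b=cv2.resize(C["top"]["image"][130:360,140:510,::-1],(400,249),interpolation=3)
b=np.vstack([b,np.zeros((163,400,3),np.uint8)]);cv2.imwrite("pics/end.png",np.hstack([a,b]))
E
```

```text
t 28.6 panel pos mm [  3.5666 -28.172  272.4197] y angle -0.04953343409145998 z [ 0.0024 -0.0013 -1.    ] F [-0.2594 -0.7472 -0.2075] M [ 0.0565  0.1988 -0.0198] w -0.00013969400762548523 q [-0.8825 -0.3319  2.0759  0.4447  1.0774 -1.0058]
```

View pics/end.png

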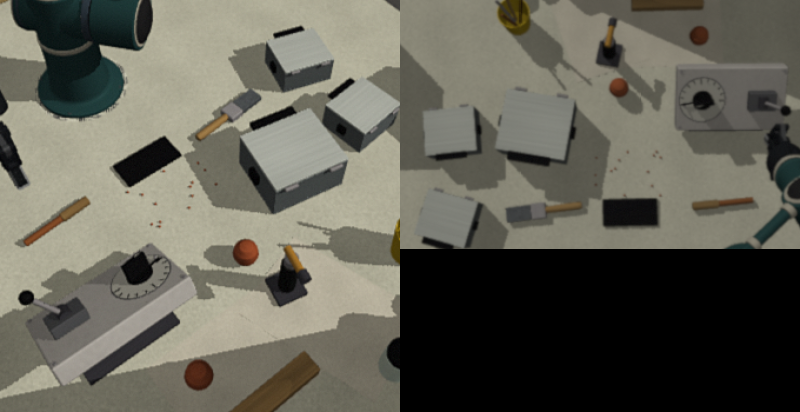

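The lid is shut at (290,150), the needle is at zero, the lever leans right at (25,297), the bystanders have not moved, and the arm is clear.

```bash
python3 -c "
from workcell import *
print(finish_job())"
```

```text
the job is handed in; nothing more can be done
None
```

I handed the job in at about 29 s: the head stands upright in the largest curing box with the lid shut, the peak knob is back at its zero stop, the start lever is at its other end, and the gripper touches nothing; the judge's verdict was not returned.

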